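Clamp the ingot mould in the ratchet clamp

ROBOT

A 6-joint arm with a two-finger parallel gripper is mounted at the origin on a cart in front of the work surface, level with it; the furniture and walls round the work are solid. World frame = base frame: x ahead of the robot, y to its left, z up, the work surface at z = 0. Lengths are in mm, angles in degrees, forces in N, time in s.
With the tool pointing down it reaches from about 300 to 850 mm from the base axis. Payload 4.2 kg.
Tool frame: the origin (TCP) lies between the finger pads; the fingertips stand 22 mm ahead of it and the grasp point (between the pads) lies 3 mm ahead of it; z points along the fingers, y is the direction in which the jaws open and shut (so a half turn about z gives the same grasp; the last joint's range is limited). The gripper opens to 91 mm and grips with 3 to 60 N. Pads are 32 mm wide; open, the fingers measure 118 mm over their backs; the gripper's body (76 mm by 178 mm) begins 60 mm behind the grasp point.
Start: joints at [65.432, 18.312, 89.639, -0, 72.044, -1.146], TCP at [228.57, 527.633, 235.976] pointing down, gripper open.
Joint ranges: [-177.97, 177.97], [-48.28, 115.42], [12.27, 149.76], [-77.06, 257.06], [2.81, 150.46], [-146.56, 146.56]. Speed limits (degrees/s): [147.25, 147.25, 180, 180, 180, 180].

INTERFACE

Orientations are given as [roll, pitch, yaw] about the fixed x, y, z axes, in that order (R = Rz(yaw) Ry(pitch) Rx(roll)).
In Python, from workcell import telemetry, cams, env gives the robot as it stands.
- The arm moves only by the shell command python3 -m inch 'ROWS' [FORCE]. ROWS is JSON, a list of rows, each an object of numbers: "x", "y", "z": the shift along the tool's x, y, z in cm; "yaw": the turn about the tool's z in units of 5 degrees (1.0 is 5 degrees); "gripper": the gripper's target within -1 to 1 (fully open at 1, half-way at 0, shut at -1). A call has 1 to 12 rows; each row shifts and turns the commanded pose from where the row before left it, along the tool's axes as they then stand; what a row does not reach is not made up. A row lasts 1/12 s, in which the tool goes at most 41.7 mm and 7.16 degrees, less where a joint would pass 70% of its speed; a pose out of reach is approached as far as the arm can. A call is refused whole if a number of a shift passes 4.17 or a number of a turn 1, either way. A call with a gripper value outside its range is refused whole. The fingers move at their own pace and stop on an object; FORCE is the grip in N (left out, the last holds). Time passes only in rows, so rows that do not move let the fingers close. It gives the time, the measured TCP pose, the force and the opening at its end, in the units of the state.
- telemetry.state(): the state, without advancing time (a new reading comes with each control period).
- cams.grab_frame(name): name is "side" or "top" or "wrist"; returns a dict with "pixels" (480x640x3 uint8, red, green, blue), "mtx" (3x3 intrinsics, pixels), "rvec" (rotation vector, rad) and "tvec" (3), from world to camera coordinates, as OpenCV has them. Camera axes: x right, y down, z forward; pixel columns grow to the right and rows downward; lengths in mm; the calibration is good to about 2 mm. A picture is of the moment at which its call begins. There is no depth.
- env.job_done(): hands the job in, once; it reports no verdict.
The state is a dict: "time_s": time; "qpos": joint angles; "qvel": joint speeds; "effort": joint torques, N m; "ee_pos": TCP position; "ee_rot": TCP orientation; "force": force on the tool from outside, world axes, zero at the start; "torque": the same for the moment, N m; "gripper_width": finger opening in mm.
Only numpy, scipy, OpenCV 4.12 (cv2) and the standard library are available. Lean on these libraries where they do the work, as an engineer would, in place of code of your own. Each camera call takes 0.05 s, during which the arm holds its last target. There are 200 camera calls.

TASK

Stand the graphite ingot mould upright on the bed of the ratchet clamp, in the middle of its jaws, and let go of it. Then take the lever by its wooden grip and pump it in full strokes, forward and back, so that the ratchet brings the jaw up one tooth at a time until the mould is clamped against the spring plate: stop after the first stroke that goes stiff and clearly presses the springs in, as one tooth more could crack the brittle graphite. Let go of the lever and leave the mould clamped, without disturbing the other things on the bench.

Things in the scene. Friction and masses are not known exactly. Their poses are not given: they have to be found in the camera images.
- ingot_mould: Loose two-part graphite ingot mould: a dark grey block 60 mm (its x) x 30 mm (its y, across the parting line) x 80 mm tall (its z), 0.22 to 0.37 kg, with a round pouring mouth in its top. Origin at the centre of the block, 40 mm above what it stands on. Starts standing on the table; may be turned end for end. A fixed third-hand stand rises to 190 mm some 90 mm beyond it.
- clamp: Grey cast ratchet clamp fixed to the bench: base 96 mm (its x) x 256 mm (its y) x 18 mm, corner lugs out to x = +-71 mm. Origin: centre of the base's underside, on the table top. It clamps along its y. The flat bed of two steel ways is 30 mm above the origin, x from -38 to +38 mm. The jaw is moved by pumping the lever.
- mould_spot (a point): Where the mould's centre goes when stood on the bed, 30 mm side along the clamp's y (axes as the clamp's). Facing surfaces, 60 mm wide, tops 87 to 91 mm above the table: spring plate 20 mm from here toward -y, moving jaw 20 to 50 mm toward +y at the start (not measured). Fingers on the mould's two narrow ends, 60 mm apart along x, stay outside the jaws.
- abutment: End block at the clamp's -y end (70 x 20 mm, 84 mm high), carrying the spring plate on two springs; origin and axes are those of clamp. The springs give 6 N per mm of push (22 mm at most). A well clamped mould presses with about 30 N (plate pushed in 5 mm); one tooth less leaves it barely touching, one tooth more gives over 70 N, too much.
- clamp_lever (a joint): Lever swing, rad: 0 = fully back (grip toward the clamp's +y), 0.43 = fully forward (-y), hard stops. Stays where left. One 8 mm tooth per stroke: back below 0.04, then forward beyond 0.37; a pawl holds the jaw on the way back. Force of the lever against the hand, held still at 0.40: jaw free under 1 N, mould just met up to 3.5 N, springs properly pressed 6 to 12 N.
- lever_grip (a point): Middle of the wooden grip: an upright round handle 25 mm in diameter on the end of the lever, from 78 to 158 mm above the table; this point is on its axis, 120 mm above the table. It moves on a level arc of 140 mm radius about lever_pin. The steel lever arm below it reaches up to 77 mm.
- lever_pin (a point): Point on the upright pin about which the lever swings, 71 mm above the table, at x = 31 mm, y = 60 mm in the clamp's frame. With the lever joint at 0.215 the lever points along the clamp's -x (toward the robot).
- findings_tin: Bystander: small white lidded box 60 x 90 x 25 mm; origin at the centre of its underside.
- bench_block: Bystander: square steel bench block 64 x 64 x 16 mm, lying on the table; origin at the centre of its underside.
- flux_pot: Bystander: small screw-lid pot, 51 mm in diameter, 46 mm tall, at the left; origin at the centre of its underside.

How it is judged (in metres and radians):
On the way, in this order (a step that is already met when the one before it is completed fails the run):
1. the mould stands upright on the bed between the jaws, let go (x of ingot_mould in the frame of clamp between -0.015 and 0.015 m and y of ingot_mould in the frame of clamp between -0.085 and -0.03 m and z of ingot_mould in the frame of clamp between 0.066 and 0.075 m and angle between ingot_mould's own z axis and vertical below 0.1 rad and angle between the y axis of ingot_mould and the y axis of clamp, either way round below 0.15 rad and contact force between the fingers and ingot_mould below 0.3 N), for 0.2 s.
2. the lever is pushed forward (value of joint clamp_lever above 0.33 rad), for 0.05 s.
3. the lever is drawn back (value of joint clamp_lever below 0.08 rad), for 0.05 s.
4. a further forward stroke of the lever presses the springs in (value of joint clamp_lever above 0.25 rad and contact force between ingot_mould and abutment above 18 N), for 0.05 s.
At the end, for the whole second after the job is handed in: The mould stands upright (within 0.1 rad) on the clamp's bed, square to the jaws within 0.15 rad and centred across them within 15 mm, clamped against the spring plate with 18 to 60 N (plate pushed back 3 to 10 mm), at rest (x of ingot_mould in the frame of clamp between -0.015 and 0.015 m and y of ingot_mould in the frame of clamp between -0.085 and -0.03 m and z of ingot_mould in the frame of clamp between 0.066 and 0.075 m and angle between ingot_mould's own z axis and vertical below 0.1 rad and angle between the y axis of ingot_mould and the y axis of clamp, either way round below 0.15 rad and contact force between ingot_mould and abutment between 18 and 60 N and linear speed of ingot_mould below 0.01 m/s); the robot touches nothing.
It fails at once if the mould is squeezed too hard (over 72 N against the spring plate) (contact force between ingot_mould and abutment above 72 N).
It fails at once if the mould is knocked over (angle between ingot_mould's own z axis and vertical above 0.6 rad).
It fails at once if the bench block is disturbed (moved over 30 mm) (distance of bench_block from where it was at the start of the episode above 0.03 m).
It fails at once if the findings tin is disturbed (moved over 30 mm) (distance of findings_tin from where it was at the start of the episode above 0.03 m).
It fails at once if the flux pot is disturbed (moved over 30 mm) (distance of flux_pot from where it was at the start of the episode above 0.03 m).
It also fails if it takes over 64 s, if anything falls off the work surface, if the arm or the gripper's body presses on something with over 40 N, if the wrist force passes 120 N, or if a joint passes its speed limit or range.

## Working session

There is one attempt and no reset: what is moved stays moved. The work goes in short steps, Python scripts to look and compute and a shell command to move; the robot and the scene stay as the last step left them, time stands still between calls to the robot, and variables do not carry over. Pictures are saved under pics/ and viewed, about 8 in all and at most 12, crops included, and the job is handed in when it is done.

```bash
mkdir -p pics; cat > h.py <<'E'
import numpy as np, cv2
from workcell import telemetry, cams, env
def grab(n,f=None):
    d=cams.grab_frame(n)
    if f: cv2.imwrite('pics/'+f,cv2.cvtColor(np.asarray(d['pixels']),cv2.COLOR_RGB2BGR))
    np.savez('pics/'+n+'_last.npz',**{k:np.asarray(v) for k,v in d.items()})
    return d
def ray(d,uv):
    R=cv2.Rodrigues(np.asarray(d['rvec'],float))[0]; t=np.asarray(d['tvec'],float).ravel()
    p=cv2.undistortPoints(np.array([[uv]],float),np.asarray(d['mtx'],float),None).ravel()
    return -R.T@t, R.T@np.array([p[0],p[1],1.])
def onz(d,uv,z):
    c,v=ray(d,uv); return c+v*(z-c[2])/v[2]
def tri(d1,u1,d2,u2):
    c1,v1=ray(d1,u1); c2,v2=ray(d2,u2)
    s=np.linalg.lstsq(np.c_[v1,-v2],c2-c1,rcond=None)[0]
    a,b=c1+s[0]*v1,c2+s[1]*v2
    return (a+b)/2, np.linalg.norm(a-b)
def proj(d,P):
    return cv2.projectPoints(np.atleast_2d(np.array(P,float)),np.asarray(d['rvec'],float),np.asarray(d['tvec'],float),np.asarray(d['mtx'],float),None)[0][:,0]
def last(n): return dict(np.load('pics/'+n+'_last.npz'))
E
python3 - <<'E'
from h import *
grab('top','top1.png');grab('side','side1.png')
for n in('top','side'):
    c,v=ray(last(n),(320,240));print(n,c,v)
print(telemetry.state())
E
```

```text
top [ 403.79020552  -37.49410448 1002.48799429] [ 0.14121781  0.012564   -0.99007515]
side [ 146.4632905  -923.59237463  626.45356414] [ 0.3656732   0.78723247 -0.49657822]
{'time_s': 0.1, 'qpos': array([ 6.54319689e+01,  1.83473165e+01,  8.96984040e+01, -2.08197451e-03,
        7.20429903e+01, -1.14502357e+00]), 'qvel': array([ 0.01411673, -0.07897315, -0.15402631, -0.03243446,  0.04749312,
        0.05751034]), 'effort': array([ 4.18642694e-04, -4.13334632e+01, -2.32509381e+01,  7.29189254e-02,
        4.21779219e-02, -3.44709110e-05]), 'ee_pos': array([228.40460899, 527.24847432, 235.2178093 ]), 'ee_rot': array([-1.79911267e+02,  2.06449242e-04,  1.56577636e+02]), 'force': array([ 0.17031971,  0.09804345, -0.09933107]), 'torque': array([ 0.070533  , -0.04831218, -0.0241833 ]), 'gripper_width': 91.36170195385701}
```

View pics/top1.png

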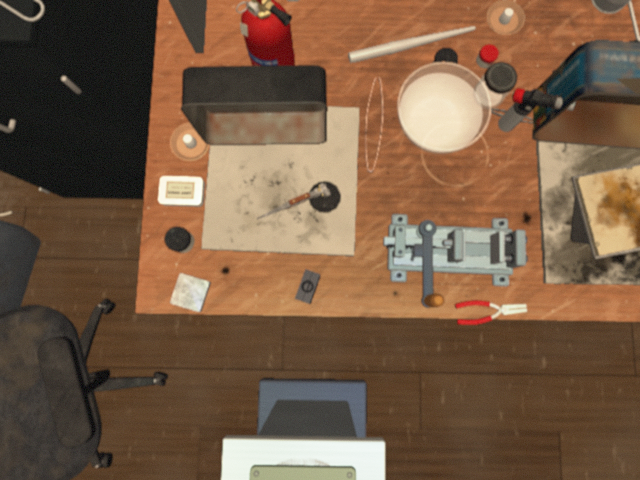

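View pics/side1.png

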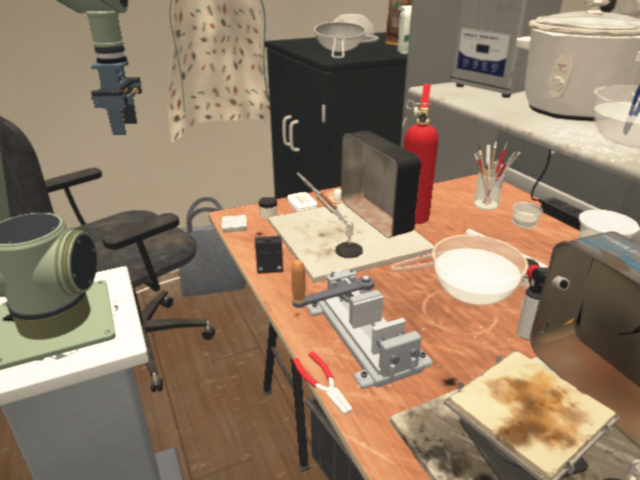

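The top view shows the mould at about (308,287) and the clamp from (385,215) to (525,280). The lever grip is at (434,299) and the tin, pot and block are on the left. In the side view the mould is at (268,254) and the clamp is around (365,325). Next I'll enlarge both for corners.

```bash
python3 - <<'E'
from h import *
a=cv2.imread('pics/top1.png')[205:320,290:540]; b=cv2.imread('pics/side1.png')[225:395,240:440]
cv2.imwrite('pics/topc.png',cv2.resize(a,None,fx=3.2,fy=3.2,interpolation=cv2.INTER_CUBIC))
cv2.imwrite('pics/sidec.png',cv2.resize(b,None,fx=3.5,fy=3.5,interpolation=cv2.INTER_CUBIC))
E
```

```text
(no output)
```

View pics/topc.png

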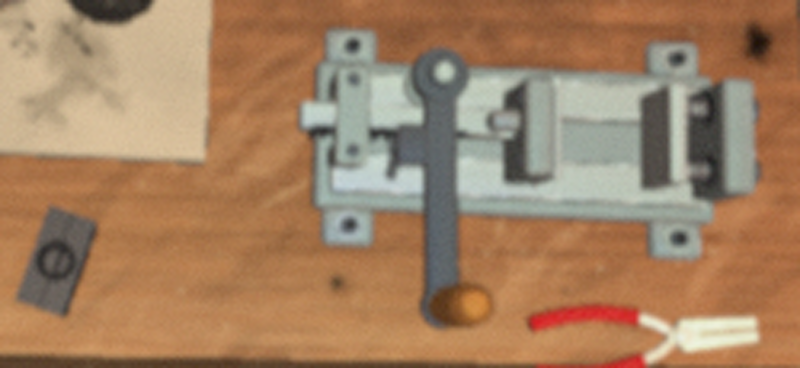

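View pics/sidec.png

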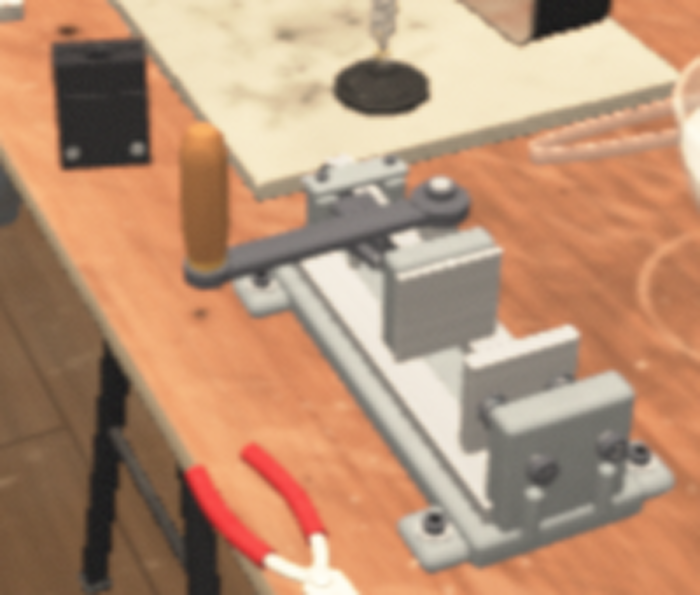

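```bash
python3 - <<'E'
from h import *
np.set_printoptions(precision=1,suppress=True)
T=last('top');S=last('side')
t=lambda u,v:(290+(u+.5)/3.2-.5,205+(v+.5)/3.2-.5)
s=lambda u,v:(240+(u+.5)/3.5-.5,225+(v+.5)/3.5-.5)
m=np.array([onz(T,t(*p),80)[:2] for p in[(53,207),(97,222),(68,317),(18,300)]]);print('mould top',m,m.mean(0))
for a,b in((0,1),(1,2),(2,3),(3,0)):
    d=m[b]-m[a];print(np.hypot(*d),np.degrees(np.arctan2(d[1],d[0])))
print('mouth',onz(T,t(57,261),80))
L=np.array([onz(T,t(*p),18)[:2] for p in[(352,46),(678,58),(349,225),(679,239)]]);print('lugs',L,L.mean(0))
for a,b in((0,1),(2,3),(0,2),(1,3)):
    d=L[a]-L[b];print(np.hypot(*d),np.degrees(np.arctan2(d[1],d[0])))
for n,p,z in[('abut',[(724,82),(755,82),(752,195),(720,195)],84),('jaw',[(532,75),(556,75),(550,178),(525,178)],89),('plate',[(674,85),(687,85),(685,185),(668,187)],89)]:
    print(n,np.array([onz(T,t(*q),z)[:2] for q in p]))
print('grip',tri(T,t(470,303),S,s(202,128)))
print('pin',tri(T,t(443,71),S,s(440,184)))
print('mould front top edge ends', [tri(T,t(18,300),S,s(56,57)),tri(T,t(68,317),S,s(145,53))])
print('jaw top -y edge', tri(T,t(556,75),S,s(499,243)),tri(T,t(550,178),S,s(388,268)))
print('plate top +y edge',tri(T,t(674,85),S,s(570,330)))
E
```

```text
mould top [[478.5  -0.6]
 [470.  -27. ]
 [413.9 -11. ]
 [423.3  18.7]] [446.4  -5. ]
27.656801185001406 -107.83642106306378
58.40652781710355 164.10224053747936
31.13643528151898 72.3564541054366
58.497238492999514 -19.309291286682193
mouth [446.6  -3.8  80. ]
lugs [[ 590.8 -188.6]
 [ 586.7 -399.3]
 [ 475.3 -186.1]
 [ 470.  -395.7]] [ 530.7 -292.4]
210.70523520782803 88.87919687292258
209.6436393327283 88.5441038938787
115.54633496574245 -1.2420831119198552
116.77951003713633 -1.763427944666648
abut [[ 560.3 -402.2]
 [ 560.6 -420.9]
 [ 492.4 -416.2]
 [ 492.1 -397.1]]
jaw [[ 561.6 -285.3]
 [ 561.9 -299.7]
 [ 500.  -294.6]
 [ 499.7 -279.8]]
plate [[ 557.1 -370.2]
 [ 557.2 -378. ]
 [ 497.2 -374.6]
 [ 495.8 -364.5]]
grip (array([ 424.1, -230.5,  157.1]), np.float64(0.03302640800881054))
pin (array([ 563.7, -233. ,   84.2]), np.float64(0.5936999846247957))
mould front top edge ends [(array([424.2,  19.2,  69. ]), np.float64(1.463266662825788)), (array([440.8, -20.9,  86.8]), np.float64(57.28862500528825))]
jaw top -y edge (array([ 561.3, -299.5,   88.7]), np.float64(1.4071496364778757)) (array([ 499.1, -294.2,   89. ]), np.float64(1.9590037639314337))
plate top +y edge (array([ 557.5, -371.6,   84.8]), np.float64(0.5712677673766732))
```

```bash
python3 - <<'E'
from h import *
np.set_printoptions(precision=1,suppress=True)
T=last('top');S=last('side')
t=lambda u,v:(290+(u+.5)/3.2-.5,205+(v+.5)/3.2-.5)
s=lambda u,v:(240+(u+.5)/3.5-.5,225+(v+.5)/3.5-.5)
print('mould',tri(T,t(68,317),S,s(56,57)),tri(T,t(97,222),S,s(146,53)))
print('stand tip',tri(T,(258,218),S,(298,175)),tri(T,(325,188),S,(350,232)),onz(T,(323,197),6))
for n,p in(('tin',(180,190)),('pot',(179,239)),('block',(190,292))):print(n,onz(T,p,25))
E
python3 -m inch '[{"yaw":1},{"yaw":1},{"yaw":1},{"yaw":1},{"yaw":1},{"yaw":1},{"yaw":1},{"yaw":1},{"yaw":1},{"yaw":1},{"yaw":1},{"yaw":1}]'
```

```text
mould (array([414.8, -11.5,  87.1]), np.float64(2.156465081409212)) (array([469.7, -27. ,  84.5]), np.float64(0.0752372221939677))
stand tip (array([557.3,  80.2, 181.3]), np.float64(0.07704249918125874)) (array([639.4, -32.8,  66.9]), np.float64(4.135315280434782)) [637.3 -29.4   6. ]
tin [642.3 265.5  25. ]
pot [540.3 261.3  25. ]
block [433.7 232.7  25. ]invalid input
```

```bash
python3 -m inch '[{"x":0,"y":0,"z":0,"yaw":1.0,"gripper":1}]'; python3 -m inch '[{"yaw":0.9}]'
```

```text
time_s: 0.18
ee_pos: [228.4, 527.3, 235.3]
ee_rot: [-179.9, 0.0, 151.5]
force: [-0.5, 0.1, 0.7]
gripper_width: 91.2invalid input
```

```bash
python3 -m inch '[{"x":0,"y":0,"z":0,"yaw":1,"gripper":1},{"x":0,"y":0,"z":0,"yaw":1,"gripper":1},{"x":0,"y":0,"z":0,"yaw":1,"gripper":1},{"x":0,"y":0,"z":0,"yaw":1,"gripper":1},{"x":0,"y":0,"z":0,"yaw":1,"gripper":1},{"x":0,"y":0,"z":0,"yaw":1,"gripper":1},{"x":0,"y":0,"z":0,"yaw":1,"gripper":1},{"x":0,"y":0,"z":0,"yaw":1,"gripper":1}]'; python3 -m inch '[{"x":0,"y":0,"z":0,"yaw":1,"gripper":1},{"x":0,"y":0,"z":0,"yaw":1,"gripper":1},{"x":0,"y":0,"z":0,"yaw":1,"gripper":1},{"x":0,"y":0,"z":0,"yaw":1,"gripper":1},{"x":0,"y":0,"z":0,"yaw":1,"gripper":1},{"x":0,"y":0,"z":0,"yaw":1,"gripper":1},{"x":0,"y":0,"z":0,"yaw":1,"gripper":1},{"x":0,"y":0,"z":0,"yaw":0.8,"gripper":1}]'
cat >> h.py <<'E'
def delta(target,yaw=None):
    """shift in tool axes (cm) to put the TCP at target, and turn in 5-degree units"""
    s=telemetry.state(); r,p,y=np.radians(s['ee_rot'])
    from scipy.spatial.transform import Rotation as Ro
    R=Ro.from_euler('xyz',[r,p,y]).as_matrix()
    d=R.T@(np.array(target,float)-s['ee_pos'])/10
    print('at',np.round(s['ee_pos'],1),np.round(s['ee_rot'],1),'shift cm',np.round(d,2))
    if yaw is not None: print('turn',np.round(-((yaw-s['ee_rot'][2]+90)%180-90)/5,2))
E
python3 -c "
from h import *
delta([446,-4.5,235],72.4)"
```

```text
time_s: 0.85
ee_pos: [228.4, 527.4, 235.5]
ee_rot: [-180.0, 0.0, 111.3]
force: [-0.4, -0.5, -0.1]
gripper_width: 91.0
time_s: 1.52
ee_pos: [228.4, 527.4, 235.5]
ee_rot: [-180.0, 0.1, 72.3]
force: [-0.2, 0.5, 0.8]
gripper_width: 91.2
at [228.4 527.4 235.5] [-1.80e+02  1.00e-01  7.23e+01] shift cm [-44.08  36.86   0.09]
turn -0.01
```

```bash
python3 -m inch '[{"x":-2,"y":1.67,"z":0,"yaw":0,"gripper":1},{"x":-2,"y":1.67,"z":0,"yaw":0,"gripper":1},{"x":-2,"y":1.67,"z":0,"yaw":0,"gripper":1},{"x":-2,"y":1.67,"z":0,"yaw":0,"gripper":1},{"x":-2,"y":1.67,"z":0,"yaw":0,"gripper":1},{"x":-2,"y":1.67,"z":0,"yaw":0,"gripper":1},{"x":-2,"y":1.67,"z":0,"yaw":0,"gripper":1},{"x":-2,"y":1.67,"z":0,"yaw":0,"gripper":1},{"x":-2,"y":1.67,"z":0,"yaw":0,"gripper":1},{"x":-2,"y":1.67,"z":0,"yaw":0,"gripper":1},{"x":-2,"y":1.67,"z":0,"yaw":0,"gripper":1}]'; python3 -m inch '[{"x":-2,"y":1.67,"z":0,"yaw":0,"gripper":1},{"x":-2,"y":1.67,"z":0,"yaw":0,"gripper":1},{"x":-2,"y":1.67,"z":0,"yaw":0,"gripper":1},{"x":-2,"y":1.67,"z":0,"yaw":0,"gripper":1},{"x":-2,"y":1.67,"z":0,"yaw":0,"gripper":1},{"x":-2,"y":1.67,"z":0,"yaw":0,"gripper":1},{"x":-2,"y":1.67,"z":0,"yaw":0,"gripper":1},{"x":-2,"y":1.67,"z":0,"yaw":0,"gripper":1},{"x":-2,"y":1.67,"z":0,"yaw":0,"gripper":1},{"x":-2,"y":1.67,"z":0,"yaw":0,"gripper":1},{"x":-2,"y":1.67,"z":0,"yaw":0,"gripper":1},{"x":0,"y":0,"z":0,"yaw":0,"gripper":1}]'
python3 -c "
from h import *
delta([446,-4.5,235],72.4)
d=grab('wrist','w1.png'); print(proj(d,[[446,-4.5,80],[414,-11,80],[470,-27,80],[446,-4.5,0]]))"
```

```text
time_s: 2.43
ee_pos: [338.0, 261.3, 235.7]
ee_rot: [-180.0, 0.0, 72.6]
force: [-0.7, 0.2, -0.5]
gripper_width: 91.0
time_s: 3.43
ee_pos: [448.8, -5.4, 235.6]
ee_rot: [179.9, 0.1, 72.4]
force: [0.3, 0.1, 0.3]
gripper_width: 91.0
at [448.8  -5.4 235.6] [1.799e+02 1.000e-01 7.240e+01] shift cm [ 0.   -0.29  0.06]
turn -0.01
[[313.72743118 227.47518958]
 [283.62325808 243.63083371]
 [345.1678431  241.92578277]
 [314.32199243 208.77416674]]
```

View pics/w1.png

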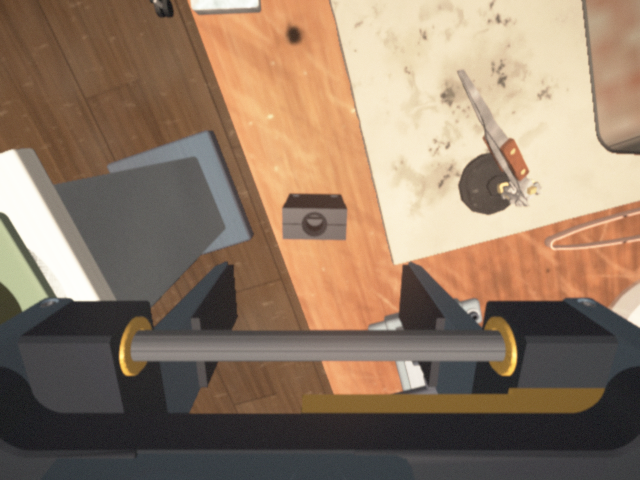

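Mould top face in the wrist view: corners (283,210), (347,208), (346,240), (283,238), square to the fingers.

```bash
python3 - <<'E'
from h import *
d=last('wrist');g=cv2.cvtColor(d['pixels'],cv2.COLOR_RGB2GRAY)
T=last('top')
c=cv2.threshold(g[185:250,265:365],0,255,cv2.THRESH_OTSU)[0]
m=((g<115)*255).astype(np.uint8); m[:188]=0;m[250:]=0;m[:,:268]=0;m[:,360:]=0
P=[onz(d,p,80) for p in[(283,210),(347,209),(346,240),(283,238)]];print(np.round(P,1),np.mean(P,0))
mt=(290+57.5/3.2-.5,205+261.5/3.2-.5)
print('mouth two views',tri(T,mt,d,(315,223)),onz(d,(315,223),80))
delta([*np.mean(P,0)[:2],235])
E
```

```text
[[424.2  19.9  80. ]
 [480.5   3.   80. ]
 [471.3 -25.4  80. ]
 [415.3  -5.5  80. ]] [447.80877272  -2.00707803  80.        ]
mouth two views (array([447.29525147,  -3.44085778,  68.97285888]), np.float64(0.4427639394941657)) [448.44386044  -0.74701327  80.        ]
at [447.8  -3.7 235.5] [-180.     0.    72.4] shift cm [ 0.16 -0.05  0.05]
```

```bash
python3 -m inch '[{"x":0.1,"y":0,"z":2.5,"yaw":0,"gripper":1},{"x":0,"y":0,"z":3,"yaw":0,"gripper":1},{"x":0,"y":0,"z":3,"yaw":0,"gripper":1},{"x":0,"y":0,"z":3,"yaw":0,"gripper":1},{"x":0,"y":0,"z":2.5,"yaw":0,"gripper":1},{"x":0,"y":0,"z":2,"yaw":0,"gripper":1},{"x":0,"y":0,"z":1.4,"yaw":0,"gripper":1},{"x":0,"y":0,"z":0,"yaw":0,"gripper":1}]' 25; python3 -m inch '[{"x":0,"y":0,"z":0,"yaw":0,"gripper":-0.3},{"x":0,"y":0,"z":0,"yaw":0,"gripper":-0.3},{"x":0,"y":0,"z":0,"yaw":0,"gripper":-0.3},{"x":0,"y":0,"z":0,"yaw":0,"gripper":-0.3},{"x":0,"y":0,"z":0,"yaw":0,"gripper":-0.3},{"x":0,"y":0,"z":0,"yaw":0,"gripper":-0.3}]' 25
```

```text
time_s: 4.15
ee_pos: [444.9, -0.3, 59.4]
ee_rot: [-179.6, 0.1, 72.6]
force: [-0.1, 0.3, -0.2]
gripper_width: 91.3
time_s: 4.65
ee_pos: [447.8, -1.2, 62.7]
ee_rot: [180.0, -0.0, 72.6]
force: [-1.9, 1.5, 5.7]
gripper_width: 60.0
```

```bash
python3 -m inch '[{"x":0,"y":0,"z":-1,"yaw":0,"gripper":-0.3},{"x":0,"y":0,"z":-2,"yaw":0,"gripper":-0.3},{"x":0,"y":0,"z":-2.5,"yaw":0,"gripper":-0.3},{"x":0,"y":0,"z":-2.5,"yaw":0,"gripper":-0.3},{"x":0,"y":0,"z":-2.5,"yaw":0,"gripper":-0.3},{"x":0,"y":0,"z":-2.5,"yaw":-0.75,"gripper":-0.3},{"x":0,"y":0,"z":-2,"yaw":-0.75,"gripper":-0.3},{"x":0,"y":0,"z":-1,"yaw":-0.75,"gripper":-0.3},{"x":0,"y":0,"z":-1,"yaw":-0.8,"gripper":-0.3},{"x":0,"y":0,"z":0,"yaw":0,"gripper":-0.3}]'
python3 -c "
from h import *
delta([528,-347,232],88)"
```

```text
time_s: 5.48
ee_pos: [448.5, -1.3, 233.6]
ee_rot: [179.8, -0.0, 87.9]
force: [0.2, 0.8, -2.8]
gripper_width: 60.3
at [448.5  -1.3 233.6] [179.8  -0.   87.9] shift cm [-34.25   9.22   0.19]
turn -0.02
```

```bash
python3 -m inch '[{"x":-1.5,"y":0.4,"z":0,"yaw":0,"gripper":-0.3},{"x":-3,"y":0.8,"z":0,"yaw":0,"gripper":-0.3},{"x":-3,"y":0.8,"z":0,"yaw":0,"gripper":-0.3},{"x":-3,"y":0.8,"z":0,"yaw":0,"gripper":-0.3},{"x":-3,"y":0.8,"z":0,"yaw":0,"gripper":-0.3},{"x":-3,"y":0.8,"z":0,"yaw":0,"gripper":-0.3},{"x":-3,"y":0.8,"z":0,"yaw":0,"gripper":-0.3},{"x":-3,"y":0.8,"z":0,"yaw":0,"gripper":-0.3},{"x":-3,"y":0.8,"z":0,"yaw":0,"gripper":-0.3},{"x":-3,"y":0.8,"z":0,"yaw":0,"gripper":-0.3},{"x":-3,"y":0.8,"z":0,"yaw":0,"gripper":-0.3},{"x":-2.7,"y":0.7,"z":0,"yaw":0,"gripper":-0.3}]';  python3 -m inch '[{"x":0,"y":0.2,"z":2,"yaw":0,"gripper":-0.3},{"x":0,"y":0,"z":2,"yaw":0,"gripper":-0.3},{"x":0,"y":0,"z":2,"yaw":0,"gripper":-0.3},{"x":0,"y":0,"z":0.5,"yaw":0,"gripper":-0.3},{"x":0,"y":0,"z":0,"yaw":0,"gripper":-0.3},{"x":0,"y":0,"z":0,"yaw":0,"gripper":-0.3}]'
python3 -c "
from h import *
delta([528,-347,93],88)
d=grab('wrist','w2.png');print(proj(d,[[528,-347,30],[497,-366,89],[557,-369,89],[499,-294,89],[561,-299,89]]))"
```

```text
time_s: 6.48
ee_pos: [525.3, -348.1, 230.2]
ee_rot: [-179.9, -0.1, 87.7]
force: [-0.2, -0.3, -2.3]
gripper_width: 60.0
time_s: 6.98
ee_pos: [527.7, -346.5, 166.8]
ee_rot: [-180.0, -0.0, 87.8]
force: [-0.1, -0.7, -1.8]
gripper_width: 60.0
at [ 527.7 -346.5  166.8] [-180.    -0.    87.8] shift cm [-0.05  0.03  7.38]
turn -0.04
[[317.08201827 233.95365744]
 [275.67221656 283.54589301]
 [357.75084013 284.44041333]
 [270.66342084 185.02730455]
 [363.44705086 188.98794031]]
```

View pics/w2.png

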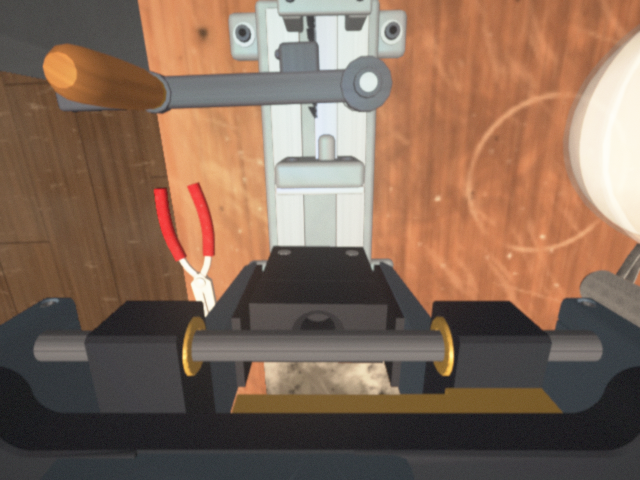

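```bash
python3 - <<'E'
from h import *
d=last('wrist');T=last('top')
for n,p,z in[('jawL',(275,186),89),('jawR',(364,186),89),('lugL',(243,33),14),('lugR',(391,31),14),('pin',(369,82),84),('base L',(268,240),18),('baseR',(372,240),18)]:print(n,np.round(onz(d,p,z),1))
t=lambda u,v:(290+(u+.5)/3.2-.5,205+(v+.5)/3.2-.5)
print(tri(T,t(556,75),d,(364,186)),tri(T,t(550,178),d,(275,186)),tri(T,t(352,46),d,(391,31)),tri(T,t(349,225),d,(243,33)))
E
```

```text
jawL [ 501.8 -294.8   89. ]
jawR [ 561.4 -297.    89. ]
lugL [ 475.9 -184.9   14. ]
lugR [ 592.1 -187.9   14. ]
pin [ 565.  -232.6   84. ]
base L [ 482.4 -354.7   18. ]
baseR [ 578.3 -358.3   18. ]
(array([ 558.53941028, -293.86697275,  109.23257385]), np.float64(0.3200445386776601)) (array([ 500.82538353, -296.03724475,   82.73706995]), np.float64(0.8043749365096804)) (array([ 591.15288019, -188.73085134,   17.50341521]), np.float64(0.45328629290251904)) (array([ 475.92343037, -185.97016949,   16.85474275]), np.float64(1.2614520287368518))
```

```bash
python3 -m inch '[{"x":0,"y":0.2,"z":1.5,"yaw":0,"gripper":-0.3},{"x":0,"y":0,"z":1.5,"yaw":0,"gripper":-0.3},{"x":0,"y":0,"z":1.5,"yaw":0,"gripper":-0.3},{"x":0,"y":0,"z":1.2,"yaw":0,"gripper":-0.3},{"x":0,"y":0,"z":0.9,"yaw":0,"gripper":-0.3},{"x":0,"y":0,"z":0.4,"yaw":0,"gripper":-0.3},{"x":0,"y":0,"z":0,"yaw":0,"gripper":-0.3},{"x":0,"y":0,"z":0,"yaw":0,"gripper":-0.3}]';python3 -m inch '[{"x":0,"y":0,"z":0.2,"yaw":0,"gripper":-0.3},{"x":0,"y":0,"z":0.1,"yaw":0,"gripper":-0.3},{"x":0,"y":0,"z":0,"yaw":0,"gripper":-0.3}]'
```

```text
time_s: 7.7
ee_pos: [530.2, -346.9, 97.8]
ee_rot: [179.9, 0.0, 87.8]
force: [0.3, 0.3, -1.7]
gripper_width: 60.2
time_s: 7.95
ee_pos: [529.8, -346.7, 94.3]
ee_rot: [180.0, 0.0, 87.8]
force: [0.3, 0.9, -2.9]
gripper_width: 59.7
```

```bash
python3 -m inch '[{"x":0,"y":0,"z":0.1,"yaw":0,"gripper":-0.3},{"x":0,"y":0,"z":0.1,"yaw":0,"gripper":-0.3},{"x":0,"y":0,"z":0,"yaw":0,"gripper":-0.3}]';python3 -c "
from h import *
grab('top','top2.png');grab('side','side2.png')
a=cv2.imread('pics/top2.png')[205:320,380:540]; b=cv2.imread('pics/side2.png')[225:395,280:440]
a=cv2.resize(a,None,fx=3.4,fy=3.4,interpolation=3);b=cv2.resize(b,None,fx=3.4,fy=3.4,interpolation=3)
cv2.imwrite('pics/c2.png',np.vstack([a,b])[:, :])
cv2.imwrite('pics/c2.png',cv2.resize(np.vstack([a,b]),None,fx=.62,fy=.62)) if 0 else None
cv2.imwrite('pics/c2.png',b)"
```

```text
time_s: 8.2
ee_pos: [529.8, -346.8, 92.7]
ee_rot: [180.0, 0.0, 87.8]
force: [-1.4, 1.0, 2.4]
gripper_width: 60.0
```

View pics/c2.png

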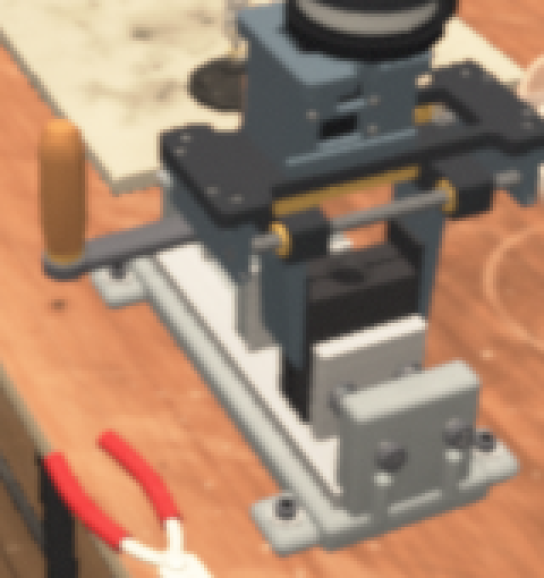

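The side view confirms that the mould sits on the bed between the spring plate and the jaw, with the fingers outside the jaws. I'll release it and raise the arm.

```bash
python3 -m inch '[{"x":0,"y":0,"z":0,"yaw":0,"gripper":1},{"x":0,"y":0,"z":0,"yaw":0,"gripper":1},{"x":0,"y":0,"z":0,"yaw":0,"gripper":1},{"x":0,"y":0,"z":0,"yaw":0,"gripper":1},{"x":0,"y":0,"z":0,"yaw":0,"gripper":1},{"x":0,"y":0,"z":0,"yaw":0,"gripper":1}]';python3 -m inch '[{"x":0,"y":0,"z":-0.5,"yaw":0,"gripper":1},{"x":0,"y":0,"z":-1,"yaw":0,"gripper":1},{"x":0,"y":0,"z":-2,"yaw":0,"gripper":1},{"x":0,"y":0,"z":-2.5,"yaw":0,"gripper":1},{"x":0,"y":0,"z":-2.5,"yaw":0,"gripper":1},{"x":0,"y":0,"z":-2.5,"yaw":1,"gripper":1},{"x":0,"y":0,"z":-2,"yaw":1,"gripper":1},{"x":0,"y":0,"z":-1,"yaw":1,"gripper":1},{"x":0,"y":0,"z":-1,"yaw":1,"gripper":1},{"x":0,"y":0,"z":0,"yaw":1,"gripper":1},{"x":0,"y":0,"z":0,"yaw":1,"gripper":1},{"x":0,"y":0,"z":0,"yaw":1,"gripper":1}]';python3 -m inch '[{"x":0,"y":0,"z":0,"yaw":1,"gripper":1},{"x":0,"y":0,"z":0,"yaw":1,"gripper":1},{"x":0,"y":0,"z":0,"yaw":1,"gripper":1},{"x":0,"y":0,"z":0,"yaw":1,"gripper":1},{"x":0,"y":0,"z":0,"yaw":1,"gripper":1},{"x":0,"y":0,"z":0,"yaw":1,"gripper":1},{"x":0,"y":0,"z":0,"yaw":1,"gripper":1},{"x":0,"y":0,"z":0,"yaw":1,"gripper":1},{"x":0,"y":0,"z":0,"yaw":1,"gripper":1},{"x":0,"y":0,"z":0,"yaw":1,"gripper":1},{"x":0,"y":0,"z":0,"yaw":0.6,"gripper":1}]'
python3 -c "
from h import *
delta([424,-230.5,240],0)
d=grab('wrist','w3.png');print(proj(d,[[424,-230.5,158],[564,-233,84],[530,-347,110]]))"
```

```text
time_s: 8.8
ee_pos: [529.7, -346.6, 91.8]
ee_rot: [-180.0, -0.0, 87.8]
force: [0.0, -0.3, 0.4]
gripper_width: 90.8
time_s: 9.8
ee_pos: [529.7, -346.7, 243.5]
ee_rot: [179.9, -0.0, 52.6]
force: [-0.0, -0.4, -0.4]
gripper_width: 91.1
time_s: 10.72
ee_pos: [529.7, -346.6, 243.1]
ee_rot: [180.0, -0.1, -0.4]
force: [-0.0, 0.2, -0.7]
gripper_width: 90.9
at [ 529.7 -346.6  243.1] [ 1.8e+02 -1.0e-01 -4.0e-01] shift cm [-10.65 -11.54   0.29]
turn -0.08
[[178.67389587 374.70595543]
 [193.74242918 191.09896797]
 [318.9241738  234.20547388]]
```

View pics/w3.png

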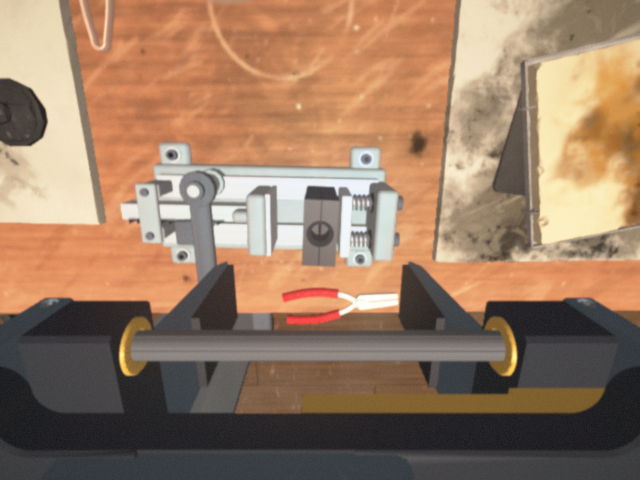

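The mould stands alone on the bed at (320,228), square and close to the spring plate. The pin is at (194,190), as predicted. Next is the lever grip.

```bash
python3 -m inch '[{"x":-1,"y":-1.1,"z":0,"yaw":0,"gripper":1},{"x":-1.5,"y":-1.6,"z":0,"yaw":0,"gripper":1},{"x":-1.5,"y":-1.6,"z":0,"yaw":0,"gripper":1},{"x":-1.5,"y":-1.6,"z":0,"yaw":0,"gripper":1},{"x":-1.5,"y":-1.6,"z":0,"yaw":0,"gripper":1},{"x":-1.5,"y":-1.6,"z":0,"yaw":0,"gripper":1},{"x":-1.5,"y":-1.6,"z":0,"yaw":0,"gripper":1},{"x":-1.1,"y":-0.8,"z":0,"yaw":0.1,"gripper":1},{"x":0,"y":0,"z":0,"yaw":0,"gripper":1},{"x":0,"y":0,"z":0,"yaw":0,"gripper":1}]'
python3 -c "
from h import *
delta([424,-230.5,123],-0.9)
d=grab('wrist','w4.png');print(proj(d,[[424,-230.5,158]]))
a=np.asarray(d['pixels']).astype(int)
h=cv2.cvtColor(np.asarray(d['pixels']),cv2.COLOR_RGB2HSV)
m=((h[...,0]>8)&(h[...,0]<18)&(h[...,1]>170)&(h[...,2]>120)).astype(np.uint8)
n,l,s,c=cv2.connectedComponentsWithStats(m)
for i in np.argsort(-s[1:,4])[:4]+1: print(s[i],c[i])"
```

```text
time_s: 11.6
ee_pos: [419.2, -231.4, 243.0]
ee_rot: [179.9, -0.1, -0.6]
force: [0.5, -0.4, 0.2]
gripper_width: 91.1
at [ 419.2 -231.4  243. ] [ 1.799e+02 -1.000e-01 -6.000e-01] shift cm [ 0.45 -0.11 12.  ]
turn 0.06
[[317.38455247 247.38949405]]
```

View pics/w4.png

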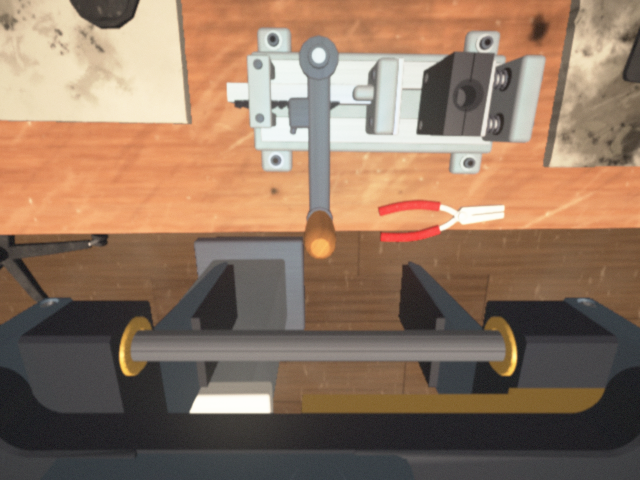

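The grip top is at (320,243), between the open fingers. I'll descend and close on it.

```bash
python3 -m inch '[{"x":0.65,"y":0,"z":1,"yaw":0,"gripper":1},{"x":0,"y":0,"z":2,"yaw":0,"gripper":1},{"x":0,"y":0,"z":2,"yaw":0,"gripper":1},{"x":0,"y":0,"z":2,"yaw":0,"gripper":1},{"x":0,"y":0,"z":2,"yaw":0,"gripper":1},{"x":0,"y":0,"z":2,"yaw":0,"gripper":1},{"x":0,"y":0,"z":1,"yaw":0,"gripper":1},{"x":0,"y":0,"z":0,"yaw":0,"gripper":1},{"x":0,"y":0,"z":0,"yaw":0,"gripper":1}]' 20;python3 -m inch '[{"x":0,"y":0,"z":0,"yaw":0,"gripper":-1},{"x":0,"y":0,"z":0,"yaw":0,"gripper":-1},{"x":0,"y":0,"z":0,"yaw":0,"gripper":-1},{"x":0,"y":0,"z":0,"yaw":0,"gripper":-1},{"x":0,"y":0,"z":0,"yaw":0,"gripper":-1},{"x":0,"y":0,"z":0,"yaw":0,"gripper":-1},{"x":0,"y":0,"z":0,"yaw":0,"gripper":-1},{"x":0,"y":0,"z":0,"yaw":0,"gripper":-1}]' 20
```

```text
time_s: 12.4
ee_pos: [426.0, -231.6, 120.9]
ee_rot: [-180.0, 0.1, -0.7]
force: [-0.1, 0.2, 0.8]
gripper_width: 91.5
time_s: 13.07
ee_pos: [425.5, -231.3, 122.0]
ee_rot: [180.0, -0.0, -0.7]
force: [0.8, 0.1, -0.6]
gripper_width: 40.5
```

```bash
python3 -m inch '[{"x":0,"y":0,"z":0,"yaw":0,"gripper":-1},{"x":0,"y":0,"z":0,"yaw":0,"gripper":-1},{"x":0,"y":0,"z":0,"yaw":0,"gripper":-1},{"x":0,"y":0,"z":0,"yaw":0,"gripper":-1},{"x":0,"y":0,"z":0,"yaw":0,"gripper":-1}]' 20
```

```text
time_s: 13.48
ee_pos: [425.4, -231.5, 121.9]
ee_rot: [180.0, 0.0, -0.7]
force: [-1.2, -0.9, 0.8]
gripper_width: 24.6
```

```bash
python3 -m inch '[{"x":0.01,"y":-0.37,"z":0,"yaw":0.3,"gripper":-1},{"x":0.01,"y":-0.37,"z":0,"yaw":0.3,"gripper":-1},{"x":0.01,"y":-0.37,"z":0,"yaw":0.3,"gripper":-1},{"x":0.01,"y":-0.37,"z":0,"yaw":0.3,"gripper":-1},{"x":0.01,"y":-0.37,"z":0,"yaw":0.3,"gripper":-1},{"x":0.01,"y":-0.37,"z":0,"yaw":0.3,"gripper":-1},{"x":0.01,"y":-0.37,"z":0,"yaw":0.3,"gripper":-1},{"x":0.01,"y":-0.37,"z":0,"yaw":0.3,"gripper":-1},{"x":0,"y":0,"z":0,"yaw":0,"gripper":-1},{"x":0,"y":0,"z":0,"yaw":0,"gripper":-1}]'; python3 -m inch '[{"x":0,"y":-0.15,"z":0,"yaw":0.1,"gripper":-1},{"x":0,"y":-0.15,"z":0,"yaw":0.1,"gripper":-1},{"x":0,"y":0,"z":0,"yaw":0,"gripper":-1}]'
```

```text
time_s: 14.32
ee_pos: [429.0, -202.0, 121.9]
ee_rot: [-180.0, 0.0, -12.7]
force: [-2.2, -0.3, 0.0]
gripper_width: 24.8
time_s: 14.57
ee_pos: [429.3, -200.9, 121.9]
ee_rot: [179.8, 0.0, -13.6]
force: [-4.7, -10.0, 0.4]
gripper_width: 24.5
```

The back stop is at y≈-201. Forward stroke 1, to about 0.40 rad.

```bash
python3 -m inch '[{"x":0.01,"y":0.53,"z":0,"yaw":-0.43,"gripper":-1},{"x":0.01,"y":0.53,"z":0,"yaw":-0.43,"gripper":-1},{"x":0.01,"y":0.53,"z":0,"yaw":-0.43,"gripper":-1},{"x":0.01,"y":0.53,"z":0,"yaw":-0.43,"gripper":-1},{"x":0.01,"y":0.53,"z":0,"yaw":-0.43,"gripper":-1},{"x":0.01,"y":0.53,"z":0,"yaw":-0.43,"gripper":-1},{"x":0.01,"y":0.53,"z":0,"yaw":-0.43,"gripper":-1},{"x":0.01,"y":0.53,"z":0,"yaw":-0.43,"gripper":-1},{"x":0.01,"y":0.53,"z":0,"yaw":-0.43,"gripper":-1},{"x":0.01,"y":0.53,"z":0,"yaw":-0.43,"gripper":-1},{"x":0.01,"y":0.53,"z":0,"yaw":-0.43,"gripper":-1},{"x":0,"y":0,"z":0,"yaw":0,"gripper":-1}]'; python3 -m inch '[{"x":0,"y":0,"z":0,"yaw":0,"gripper":-1},{"x":0,"y":0,"z":0,"yaw":0,"gripper":-1},{"x":0,"y":0,"z":0,"yaw":0,"gripper":-1}]'
cat >> h.py <<'E'
def th():
    s=telemetry.state(); v=s['ee_pos'][:2]-[564,-233]
    print('theta',round(np.radians((np.degrees(np.arctan2(v[1],v[0]))%360)-166.6),3),'r',round(np.hypot(*v),1),np.round(s['ee_pos'],1),np.round(s['ee_rot'][2],1),'F',np.round(s['force'],1), 'tang +y', round(float(s['force'][:2]@np.array([v[1],-v[0]])/np.hypot(*v)),2),'t',s['time_s'])
E
python3 -c "
from h import *
th()"
```

```text
time_s: 15.57
ee_pos: [427.5, -257.2, 121.9]
ee_rot: [-180.0, 0.1, 10.0]
force: [-4.2, -0.4, 3.2]
gripper_width: 24.7
time_s: 15.82
ee_pos: [427.4, -256.8, 121.9]
ee_rot: [-180.0, 0.1, 10.0]
force: [-5.9, -2.0, 3.0]
gripper_width: 24.8
theta 0.407 r 138.6 [ 427.4 -256.8  121.9] 10.0 F [-5.9 -2.   3. ] tang +y -1.0 t 15.8167
```

```bash
python3 -m inch '[{"x":-0.01,"y":-0.52,"z":0,"yaw":0.43,"gripper":-1},{"x":0,"y":-0.52,"z":0,"yaw":0.43,"gripper":-1},{"x":0,"y":-0.52,"z":0,"yaw":0.43,"gripper":-1},{"x":0,"y":-0.52,"z":0,"yaw":0.43,"gripper":-1},{"x":0,"y":-0.52,"z":0,"yaw":0.43,"gripper":-1},{"x":0,"y":-0.52,"z":0,"yaw":0.43,"gripper":-1},{"x":0,"y":-0.52,"z":0,"yaw":0.43,"gripper":-1},{"x":0,"y":-0.52,"z":0,"yaw":0.43,"gripper":-1},{"x":0,"y":-0.52,"z":0,"yaw":0.43,"gripper":-1},{"x":0,"y":-0.52,"z":0,"yaw":0.43,"gripper":-1},{"x":0,"y":-0.52,"z":0,"yaw":0.43,"gripper":-1},{"x":0,"y":0,"z":0,"yaw":0,"gripper":-1}]'; python3 -c "
from h import *
th()"; python3 -m inch '[{"x":0.01,"y":0.52,"z":0,"yaw":-0.43,"gripper":-1},{"x":0.01,"y":0.52,"z":0,"yaw":-0.43,"gripper":-1},{"x":0.01,"y":0.52,"z":0,"yaw":-0.43,"gripper":-1},{"x":0.01,"y":0.52,"z":0,"yaw":-0.43,"gripper":-1},{"x":0.01,"y":0.52,"z":0,"yaw":-0.43,"gripper":-1},{"x":0.01,"y":0.52,"z":0,"yaw":-0.43,"gripper":-1},{"x":0.01,"y":0.52,"z":0,"yaw":-0.43,"gripper":-1},{"x":0.01,"y":0.52,"z":0,"yaw":-0.43,"gripper":-1},{"x":0.01,"y":0.52,"z":0,"yaw":-0.43,"gripper":-1},{"x":0.01,"y":0.52,"z":0,"yaw":-0.43,"gripper":-1},{"x":0.01,"y":0.52,"z":0,"yaw":-0.43,"gripper":-1},{"x":0,"y":0,"z":0,"yaw":0,"gripper":-1}]'; python3 -m inch '[{"x":0,"y":0,"z":0,"yaw":0,"gripper":-1},{"x":0,"y":0,"z":0,"yaw":0,"gripper":-1},{"x":0,"y":0,"z":0,"yaw":0,"gripper":-1}]'
python3 -c "
from h import *
th();grab('top','top3.png');th()"
```

```text
time_s: 16.82
ee_pos: [429.4, -200.9, 121.9]
ee_rot: [179.8, -0.1, -13.7]
force: [-1.8, -6.1, -0.1]
gripper_width: 24.2
theta -0.0 r 138.4 [ 429.4 -200.9  121.9] -13.7 F [-1.8 -6.1 -0.1] tang +y -6.38 t 16.8167
time_s: 17.82
ee_pos: [427.5, -257.2, 121.9]
ee_rot: [180.0, -0.1, 9.9]
force: [-1.5, -1.1, 1.9]
gripper_width: 24.4
time_s: 18.07
ee_pos: [427.4, -256.9, 121.9]
ee_rot: [180.0, -0.1, 9.9]
force: [-0.2, -1.2, 0.6]
gripper_width: 24.7
theta 0.407 r 138.6 [ 427.4 -256.9  121.9] 9.9 F [-0.2 -1.2  0.6] tang +y -1.15 t 18.0667
theta 0.407 r 138.6 [ 427.4 -256.9  121.9] 10.0 F [-0.5 -0.5 -0. ] tang +y -0.44 t 18.1167
```

```bash
cat > prof.py <<'E'
from h import *
import sys
T=last('top')
for f in sys.argv[1:]:
    g=cv2.imread('pics/'+f,0).astype(np.float32)
    ys=np.arange(-275,-385,-4)
    out=[]
    for y in ys:
        p=proj(T,[[x,y,89] for x in(540,546,552)]).astype(np.float32)
        out.append(int(cv2.remap(g,p[:,:1],p[:,1:],1).mean()))
    print(f,out)
E
python3 prof.py top1.png top3.png
```

```text
top1.png [77, 78, 140, 165, 163, 156, 168, 188, 191, 190, 191, 191, 191, 191, 190, 190, 190, 191, 182, 121, 94, 85, 75, 132, 199, 185, 125, 108]
top3.png [196, 195, 187, 156, 101, 77, 72, 125, 164, 166, 160, 189, 137, 30, 25, 22, 31, 63, 68, 65, 62, 80, 83, 73, 116, 183, 127, 110]
```

The jaw advanced about 20 mm in two strokes and roughly 15 mm remains to the mould. Stroke 3.

```bash
python3 -m inch '[{"x":-0.01,"y":-0.52,"z":0,"yaw":0.43,"gripper":-1},{"x":0,"y":-0.52,"z":0,"yaw":0.43,"gripper":-1},{"x":0,"y":-0.52,"z":0,"yaw":0.43,"gripper":-1},{"x":0,"y":-0.52,"z":0,"yaw":0.43,"gripper":-1},{"x":0,"y":-0.52,"z":0,"yaw":0.43,"gripper":-1},{"x":0,"y":-0.52,"z":0,"yaw":0.43,"gripper":-1},{"x":0,"y":-0.52,"z":0,"yaw":0.43,"gripper":-1},{"x":0,"y":-0.52,"z":0,"yaw":0.43,"gripper":-1},{"x":0,"y":-0.52,"z":0,"yaw":0.43,"gripper":-1},{"x":-0.01,"y":-0.52,"z":0,"yaw":0.43,"gripper":-1},{"x":-0.05,"y":-0.52,"z":0,"yaw":0.43,"gripper":-1},{"x":0,"y":0,"z":0,"yaw":0,"gripper":-1}]'; python3 -c "
from h import *
th()"; python3 -m inch '[{"x":0.01,"y":0.52,"z":0,"yaw":-0.43,"gripper":-1},{"x":0.01,"y":0.52,"z":0,"yaw":-0.43,"gripper":-1},{"x":0.01,"y":0.52,"z":0,"yaw":-0.43,"gripper":-1},{"x":0.01,"y":0.52,"z":0,"yaw":-0.43,"gripper":-1},{"x":0.01,"y":0.52,"z":0,"yaw":-0.43,"gripper":-1},{"x":0.01,"y":0.52,"z":0,"yaw":-0.43,"gripper":-1},{"x":0.01,"y":0.52,"z":0,"yaw":-0.43,"gripper":-1},{"x":0.01,"y":0.52,"z":0,"yaw":-0.43,"gripper":-1},{"x":0.01,"y":0.52,"z":0,"yaw":-0.43,"gripper":-1},{"x":0.01,"y":0.52,"z":0,"yaw":-0.43,"gripper":-1},{"x":0.01,"y":0.52,"z":0,"yaw":-0.43,"gripper":-1},{"x":0,"y":0,"z":0,"yaw":0,"gripper":-1}]'; python3 -m inch '[{"x":0,"y":0,"z":0,"yaw":0,"gripper":-1},{"x":0,"y":0,"z":0,"yaw":0,"gripper":-1},{"x":0,"y":0,"z":0,"yaw":0,"gripper":-1}]'
python3 -c "
from h import *
th();grab('top','top4.png');th();grab('side','side4.png');th()"; python3 prof.py top3.png top4.png
```

```text
time_s: 19.12
ee_pos: [429.3, -200.9, 122.0]
ee_rot: [179.9, -0.3, -13.7]
force: [4.3, -4.8, -5.5]
gripper_width: 24.5
theta 0.0 r 138.5 [ 429.3 -200.9  122. ] -13.7 F [ 4.3 -4.8 -5.5] tang +y -3.69 t 19.1167
time_s: 20.12
ee_pos: [427.5, -257.2, 122.0]
ee_rot: [179.9, -0.3, 9.9]
force: [6.2, 1.2, -3.9]
gripper_width: 24.3
time_s: 20.37
ee_pos: [427.4, -256.9, 122.0]
ee_rot: [179.9, -0.3, 9.9]
force: [6.6, -0.5, -3.5]
gripper_width: 25.0
theta 0.407 r 138.7 [ 427.4 -256.9  122. ] 9.9 F [ 6.6 -0.5 -3.5] tang +y -1.64 t 20.3667
theta 0.407 r 138.7 [ 427.4 -256.9  122. ] 9.9 F [ 5.7 -1.5 -2.7] tang +y -2.44 t 20.4167
theta 0.407 r 138.7 [ 427.4 -256.9  122. ] 9.9 F [ 5.6 -0.5 -4.2] tang +y -1.48 t 20.4667
top3.png [196, 195, 187, 156, 101, 77, 72, 125, 164, 166, 160, 189, 137, 30, 25, 22, 31, 63, 68, 65, 62, 80, 83, 73, 116, 183, 127, 110]
top4.png [196, 198, 193, 189, 182, 143, 96, 77, 72, 124, 164, 167, 160, 162, 120, 22, 29, 64, 67, 66, 62, 76, 81, 73, 122, 186, 127, 109]
```

The jaw moved 8 mm and the mould has not moved. About 7 mm remains to the mould. Stroke 4.

```bash
python3 -m inch '[{"x":0.04,"y":-0.52,"z":0,"yaw":0.43,"gripper":-1},{"x":0,"y":-0.52,"z":0,"yaw":0.43,"gripper":-1},{"x":0,"y":-0.52,"z":0,"yaw":0.43,"gripper":-1},{"x":0,"y":-0.52,"z":0,"yaw":0.43,"gripper":-1},{"x":0,"y":-0.52,"z":0,"yaw":0.43,"gripper":-1},{"x":0,"y":-0.52,"z":0,"yaw":0.43,"gripper":-1},{"x":0,"y":-0.52,"z":0,"yaw":0.43,"gripper":-1},{"x":0,"y":-0.52,"z":0,"yaw":0.43,"gripper":-1},{"x":0,"y":-0.52,"z":0,"yaw":0.43,"gripper":-1},{"x":0,"y":-0.52,"z":0,"yaw":0.43,"gripper":-1},{"x":-0.01,"y":-0.52,"z":0,"yaw":0.43,"gripper":-1},{"x":0,"y":0,"z":0,"yaw":0,"gripper":-1}]'; python3 -c "
from h import *
th()"; python3 -m inch '[{"x":0.01,"y":0.52,"z":0,"yaw":-0.43,"gripper":-1},{"x":0.01,"y":0.52,"z":0,"yaw":-0.43,"gripper":-1},{"x":0.01,"y":0.52,"z":0,"yaw":-0.43,"gripper":-1},{"x":0.01,"y":0.52,"z":0,"yaw":-0.43,"gripper":-1},{"x":0.01,"y":0.52,"z":0,"yaw":-0.43,"gripper":-1},{"x":0.01,"y":0.52,"z":0,"yaw":-0.43,"gripper":-1},{"x":0.01,"y":0.52,"z":0,"yaw":-0.43,"gripper":-1},{"x":0.01,"y":0.52,"z":0,"yaw":-0.43,"gripper":-1},{"x":0.01,"y":0.52,"z":0,"yaw":-0.43,"gripper":-1},{"x":0.01,"y":0.52,"z":0,"yaw":-0.43,"gripper":-1},{"x":0.01,"y":0.52,"z":0,"yaw":-0.43,"gripper":-1},{"x":0,"y":0,"z":0,"yaw":0,"gripper":-1}]'; python3 -m inch '[{"x":0,"y":0,"z":0,"yaw":0,"gripper":-1},{"x":0,"y":0,"z":0,"yaw":0,"gripper":-1},{"x":0,"y":0,"z":0,"yaw":0,"gripper":-1}]'
python3 -c "
from h import *
th();grab('top','top5.png');th();grab('side','side5.png');th()"; python3 prof.py top4.png top5.png
```

```text
time_s: 21.47
ee_pos: [429.3, -200.9, 122.0]
ee_rot: [179.9, -0.4, -13.7]
force: [7.0, -4.7, -8.0]
gripper_width: 24.6
theta 0.0 r 138.5 [ 429.3 -200.9  122. ] -13.7 F [ 7.  -4.7 -8. ] tang +y -2.92 t 21.4667
time_s: 22.47
ee_pos: [427.3, -256.8, 122.0]
ee_rot: [180.0, -0.3, 9.9]
force: [7.8, 2.7, -3.8]
gripper_width: 24.5
time_s: 22.72
ee_pos: [427.3, -256.4, 122.0]
ee_rot: [179.9, -0.3, 9.8]
force: [9.3, 0.3, -4.9]
gripper_width: 24.4
theta 0.403 r 138.7 [ 427.3 -256.4  122. ] 9.8 F [ 9.3  0.3 -4.9] tang +y -1.3 t 22.7167
theta 0.403 r 138.7 [ 427.3 -256.4  122. ] 9.8 F [ 8.6  0.6 -4.7] tang +y -0.89 t 22.7667
theta 0.404 r 138.7 [ 427.3 -256.4  122. ] 9.8 F [ 7.2  0.7 -4.6] tang +y -0.49 t 22.8167
top4.png [196, 198, 193, 189, 182, 143, 96, 77, 72, 124, 164, 167, 160, 162, 120, 22, 29, 64, 67, 66, 62, 76, 81, 73, 122, 186, 127, 109]
top5.png [197, 198, 193, 193, 194, 187, 180, 129, 94, 78, 75, 131, 165, 165, 159, 167, 111, 27, 58, 66, 65, 74, 70, 66, 64, 87, 123, 96]
```

Stroke 4 gave a lag of about 0.5 mm and a force rise of about 1–2.5 N. The mould has shifted to the plate, so the jaw has just met it and it is not yet pressed. Stroke 5.

```bash
python3 -m inch '[{"x":0.1,"y":-0.52,"z":0,"yaw":0.43,"gripper":-1},{"x":0.01,"y":-0.52,"z":0,"yaw":0.43,"gripper":-1},{"x":0.01,"y":-0.52,"z":0,"yaw":0.43,"gripper":-1},{"x":0.01,"y":-0.52,"z":0,"yaw":0.43,"gripper":-1},{"x":0.01,"y":-0.52,"z":0,"yaw":0.43,"gripper":-1},{"x":0.01,"y":-0.52,"z":0,"yaw":0.43,"gripper":-1},{"x":0.01,"y":-0.52,"z":0,"yaw":0.43,"gripper":-1},{"x":0,"y":-0.52,"z":0,"yaw":0.43,"gripper":-1},{"x":0,"y":-0.52,"z":0,"yaw":0.43,"gripper":-1},{"x":0,"y":-0.52,"z":0,"yaw":0.43,"gripper":-1},{"x":0,"y":-0.52,"z":0,"yaw":0.43,"gripper":-1},{"x":0,"y":0,"z":0,"yaw":0,"gripper":-1}]'; python3 -c "
from h import *
th()"; python3 -m inch '[{"x":0.01,"y":0.52,"z":0,"yaw":-0.43,"gripper":-1},{"x":0.01,"y":0.52,"z":0,"yaw":-0.43,"gripper":-1},{"x":0.01,"y":0.52,"z":0,"yaw":-0.43,"gripper":-1},{"x":0.01,"y":0.52,"z":0,"yaw":-0.43,"gripper":-1},{"x":0.01,"y":0.52,"z":0,"yaw":-0.43,"gripper":-1},{"x":0.01,"y":0.52,"z":0,"yaw":-0.43,"gripper":-1},{"x":0.01,"y":0.52,"z":0,"yaw":-0.43,"gripper":-1},{"x":0.01,"y":0.52,"z":0,"yaw":-0.43,"gripper":-1},{"x":0.01,"y":0.52,"z":0,"yaw":-0.43,"gripper":-1},{"x":0.01,"y":0.52,"z":0,"yaw":-0.43,"gripper":-1},{"x":0.01,"y":0.52,"z":0,"yaw":-0.43,"gripper":-1},{"x":0,"y":0,"z":0,"yaw":0,"gripper":-1}]'; python3 -m inch '[{"x":0,"y":0,"z":0,"yaw":0,"gripper":-1},{"x":0,"y":0,"z":0,"yaw":0,"gripper":-1},{"x":0,"y":0,"z":0,"yaw":0,"gripper":-1}]'
python3 -c "
from h import *
th();grab('top','top6.png');th();grab('side','side6.png');th()
b=[cv2.resize(cv2.imread('pics/'+f)[r[0]:r[1],r[2]:r[3]],(400,280),interpolation=3) for f,r in(('top5.png',(215,285,440,540)),('top6.png',(215,285,440,540)),('side5.png',(285,390,320,470)),('side6.png',(285,390,320,470)))]
cv2.imwrite('pics/c6.png',np.vstack([np.hstack(b[:2]),np.hstack(b[2:])]))"; python3 prof.py top5.png top6.png
```

```text
time_s: 23.82
ee_pos: [429.3, -200.9, 122.0]
ee_rot: [179.8, -0.3, -13.7]
force: [5.6, -6.4, -6.7]
gripper_width: 24.7
theta 0.0 r 138.5 [ 429.3 -200.9  122. ] -13.7 F [ 5.6 -6.4 -6.7] tang +y -4.94 t 23.8167
time_s: 24.82
ee_pos: [426.8, -254.2, 121.9]
ee_rot: [-179.7, -0.2, 9.8]
force: [6.2, 10.9, 1.6]
gripper_width: 24.3
time_s: 25.07
ee_pos: [426.8, -254.0, 121.9]
ee_rot: [-179.8, -0.3, 9.8]
force: [6.0, 9.6, -0.4]
gripper_width: 25.0
theta 0.386 r 138.8 [ 426.8 -254.   121.9] 9.8 F [ 6.   9.6 -0.4] tang +y 8.62 t 25.0667
theta 0.386 r 138.8 [ 426.8 -254.   122. ] 9.8 F [6.4 8.6 1.2] tang +y 7.57 t 25.1167
theta 0.385 r 138.8 [ 426.8 -254.   122. ] 9.8 F [ 5.7  9.2 -0.5] tang +y 8.22 t 25.1667
top5.png [197, 198, 193, 193, 194, 187, 180, 129, 94, 78, 75, 131, 165, 165, 159, 167, 111, 27, 58, 66, 65, 74, 70, 66, 64, 87, 123, 96]
top6.png [197, 198, 194, 191, 193, 192, 186, 182, 151, 102, 84, 72, 106, 161, 166, 164, 167, 154, 49, 50, 68, 79, 75, 54, 59, 62, 67, 108]
```

View pics/c6.png

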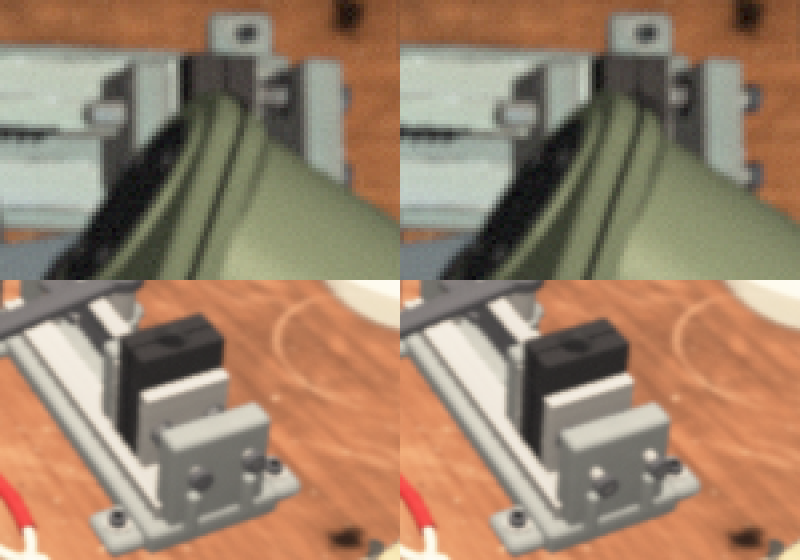

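Stroke 5 went stiff: about 9 N against the hand, and the plate's guide pins now stick out behind the abutment. The lag leaves the lever at 0.386, so I'll complete the same stroke to 0.40 to seat the pawl.

```bash
python3 -m inch '[{"x":0.02,"y":0.1,"z":0,"yaw":-0.08,"gripper":-1},{"x":0,"y":0.1,"z":0,"yaw":-0.08,"gripper":-1},{"x":0,"y":0,"z":0,"yaw":0,"gripper":-1},{"x":0,"y":0,"z":0,"yaw":0,"gripper":-1},{"x":0,"y":0,"z":0,"yaw":0,"gripper":-1}]'
python3 -c "
from h import *
th();grab('top','top7.png');th();grab('side','side7.png');th()"; python3 prof.py top6.png top7.png
```

```text
time_s: 25.58
ee_pos: [427.0, -255.3, 121.9]
ee_rot: [-179.7, -0.2, 10.6]
force: [5.5, 10.3, -1.0]
gripper_width: 24.6
theta 0.395 r 138.8 [ 427.  -255.3  121.9] 10.6 F [ 5.5 10.3 -1. ] tang +y 9.25 t 25.5833
theta 0.395 r 138.8 [ 427.  -255.3  121.9] 10.6 F [ 5.6 10.3 -1.5] tang +y 9.27 t 25.6333
theta 0.395 r 138.8 [ 427.  -255.3  121.9] 10.6 F [ 4.1 11.2  6.9] tang +y 10.41 t 25.6833
top6.png [197, 198, 194, 191, 193, 192, 186, 182, 151, 102, 84, 72, 106, 161, 166, 164, 167, 154, 49, 50, 68, 79, 75, 54, 59, 62, 67, 108]
top7.png [196, 198, 194, 194, 192, 192, 187, 182, 151, 101, 84, 71, 104, 160, 167, 163, 172, 162, 47, 50, 62, 74, 82, 65, 59, 62, 67, 101]
```

```bash
python3 -m inch '[{"x":0.02,"y":-0.5,"z":0,"yaw":0.41,"gripper":-1},{"x":0.01,"y":-0.5,"z":0,"yaw":0.41,"gripper":-1},{"x":0.01,"y":-0.5,"z":0,"yaw":0.41,"gripper":-1},{"x":0.01,"y":-0.5,"z":0,"yaw":0.41,"gripper":-1},{"x":0,"y":0,"z":0,"yaw":0,"gripper":-1},{"x":0,"y":0,"z":0,"yaw":0,"gripper":-1}]'
python3 -c "
from h import *
th()"
python3 -m inch '[{"x":0,"y":0,"z":0,"yaw":0,"gripper":1},{"x":0,"y":0,"z":0,"yaw":0,"gripper":1},{"x":0,"y":0,"z":0,"yaw":0,"gripper":1},{"x":0,"y":0,"z":0,"yaw":0,"gripper":1},{"x":0,"y":0,"z":0,"yaw":0,"gripper":1},{"x":0,"y":0,"z":0,"yaw":0,"gripper":1},{"x":0,"y":0,"z":0,"yaw":0,"gripper":1},{"x":0,"y":0,"z":0,"yaw":0,"gripper":1},{"x":0,"y":0,"z":0,"yaw":0,"gripper":1},{"x":0,"y":0,"z":0,"yaw":0,"gripper":1}]'
python3 -m inch '[{"x":0,"y":0,"z":-1,"yaw":0,"gripper":1},{"x":0,"y":0,"z":-2,"yaw":0,"gripper":1},{"x":0,"y":0,"z":-2,"yaw":0,"gripper":1},{"x":0,"y":0,"z":-2,"yaw":0,"gripper":1},{"x":0,"y":0,"z":-2,"yaw":0,"gripper":1},{"x":0,"y":0,"z":-2,"yaw":0,"gripper":1},{"x":0,"y":0,"z":-1,"yaw":0,"gripper":1},{"x":0,"y":0,"z":0,"yaw":0,"gripper":1},{"x":0,"y":0,"z":0,"yaw":0,"gripper":1}]'
python3 -c "
from h import *
grab('top','top8.png');grab('side','side8.png');grab('wrist','w8.png')
b=[cv2.resize(cv2.imread('pics/'+f)[r[0]:r[1],r[2]:r[3]],(400,280),interpolation=3) for f,r in(('top7.png',(215,285,440,540)),('top8.png',(215,285,440,540)),('side7.png',(285,390,320,470)),('side8.png',(285,390,320,470)))]
w=cv2.resize(cv2.imread('pics/w8.png')[:300],(400,188))
cv2.imwrite('pics/c8.png',np.vstack([np.hstack(b[:2]),np.hstack(b[2:])]))"; python3 prof.py top7.png top8.png
```

```text
time_s: 26.18
ee_pos: [425.4, -237.7, 122.0]
ee_rot: [-180.0, -0.2, 2.5]
force: [5.3, 1.8, -3.9]
gripper_width: 24.8
theta 0.267 r 138.6 [ 425.4 -237.7  122. ] 2.5 F [ 5.3  1.8 -3.9] tang +y 1.61 t 26.1833
time_s: 27.02
ee_pos: [423.4, -238.6, 121.9]
ee_rot: [-180.0, -0.0, 2.6]
force: [-0.8, 0.2, 0.2]
gripper_width: 88.2
time_s: 27.77
ee_pos: [423.3, -238.5, 241.6]
ee_rot: [-180.0, -0.0, 2.6]
force: [-0.0, -0.7, -0.1]
gripper_width: 91.3
top7.png [196, 198, 194, 194, 192, 192, 187, 182, 151, 101, 84, 71, 104, 160, 167, 163, 172, 162, 47, 50, 62, 74, 82, 65, 59, 62, 67, 101]
top8.png [200, 201, 198, 195, 197, 195, 188, 176, 125, 95, 77, 79, 143, 168, 168, 168, 195, 101, 23, 59, 64, 61, 62, 36, 27, 25, 24, 40]
```

View pics/c8.png

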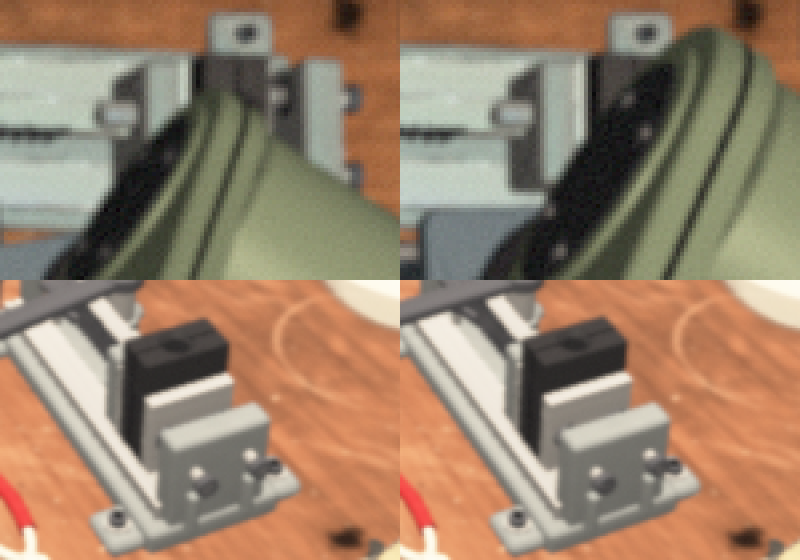

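View pics/w8.png

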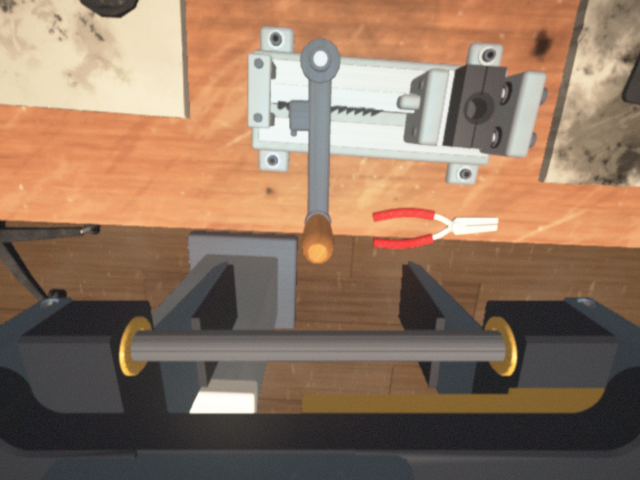

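The wrist view shows the mould between jaw and plate at (478,107), square to them, with the lever free and the fingers clear. I'll check the plate deflection numerically from the side images before handing in.

```bash
python3 - <<'E'
from h import *
S=last('side');im={k:cv2.imread(f'pics/side{k}.png',0) for k in(1,5,6,7,8)}
a,b=proj(S,[[557,-369,88],[557,-379,88]]);print('px per mm along -y',(b-a)/10)
def shift(k0,k,c,h=9):
    x,y=map(int,c); t=im[k0][y-h:y+h,x-h:x+h]; f=6
    A=cv2.resize(t,None,fx=f,fy=f,interpolation=2);B=cv2.resize(im[k][y-h-6:y+h+6,x-h-6:x+h+6],None,fx=f,fy=f,interpolation=2)
    r=cv2.minMaxLoc(cv2.matchTemplate(B,A,cv2.TM_CCOEFF_NORMED));return (np.array(r[3])/f-6).round(2),round(r[1],2)
for n,c in(('bolt L',(320+200/2.667,285+(480-280)/2.667)),('bolt R',(320+250/2.667,285+(463-280)/2.667)),('plate corner',(320+222/2.667,285+(380-280)/2.667))):
    for k in(5,6,7,8): print(n,k,*shift(1 if n[0]=='b' else 5,k,c,5 if n[0]=='b' else 7))
E
```

```text
px per mm along -y [0.32719372 0.33635127]
bolt L 5 [0.17 0.17] 0.97
bolt L 6 [1.   1.67] 0.86
bolt L 7 [1.17 1.67] 0.85
bolt L 8 [0.83 1.33] 0.89
bolt R 5 [0.   0.33] 0.96
bolt R 6 [0.83 1.83] 0.79
bolt R 7 [0.83 1.83] 0.79
bolt R 8 [0.5  1.33] 0.86
plate corner 5 [0. 0.] 1.0
plate corner 6 [1.67 1.83] 1.0
plate corner 7 [1.83 1.83] 1.0
plate corner 8 [1.17 1.17] 1.0
```

```bash
python3 -c "
from h import *
print(telemetry.state()['force'],telemetry.state()['time_s']);print(env.job_done())"
```

```text
[ 0.10272588 -0.03952141  0.79550668] 27.9167
the job is handed in; nothing more can be done
None
```

The mould is clamped upright between the jaws and the job is handed in at about 28 s; the hand-in reports no verdict.

I stood the mould on the bed, let go, gripped the lever by its wooden handle and pumped five full strokes. The first three were free. The fourth just met the mould, with only a slight extra force. The fifth went stiff, with about 9–10 N against the hand at 0.395 rad, inside the 6–12 N range for properly pressed springs. I stopped there, eased the lever back to about 0.27 rad, opened the gripper and raised it clear.

**Last checks**
- **Clamping:** The side camera shows the plate pushed in 3.5 mm beyond its stroke-4 position, or about 4 mm in all. That is roughly 25 N, against the 18–60 N required.
- **Jaw:** It settled back about 1.5–2 mm onto the pawl when the lever eased back, and it holds there.
- **Mould:** It looks upright and square in the side and wrist views.
- **Robot:** The fingers are clear and the wrist force reads close to zero.

**Less certain**
- The two bolt heads behind the abutment gave a slightly smaller and noisier deflection, about 3–4 mm.
- Over the first two strokes the jaw appeared to move about 20 mm instead of 16; I did not explain the difference.
- I did not re-measure the tin, block and pot at the end. The open gripper passed well above table height on its way to the mould, and no contact force appeared.

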